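# Nest the aired plant covers upside down

### The arm

A 6-joint arm with a two-finger parallel gripper is mounted at the origin on the work surface. World frame = base frame: x ahead of the robot, y to its left, z up, the work surface at z = 0. Lengths are in m, angles in rad, forces in N, time in s.
With the tool pointing down it reaches from about 0.3 to 0.95 m from the base axis. Payload 3.1 kg.
Tool frame: the origin (TCP) lies between the finger pads; the fingertips stand 22 mm ahead of it and the grasp point (between the pads) lies 3 mm ahead of it; y points along the fingers, z is the direction in which the jaws open and shut, and the axes are right-handed (so a half turn about y gives the same grasp; the last joint's range is limited). The gripper opens to 85 mm and grips with 20 to 120 N. Pads are 22 mm wide; open, the fingers measure 114 mm over their backs; the gripper's body (76 mm by 85 mm) begins 54 mm behind the grasp point. The pads swing forward as they close: fully open they stand 13 mm farther back than shut.
Start: joints at [-1.419, 0.308, 1.634, -0, 1.2, -0.07], TCP at [0.137, -0.61, 0.253] pointing down, gripper open.
Joint ranges: [-3.06, 3.06], [-0.79, 1.96], [0.05, 2.63], [-1.19, 4.34], [0.05, 2.64], [-2.94, 2.94]. Speed limits (rad/s): [2.79, 2.79, 3.14, 3.14, 3.14, 3.14].

### API

Orientations are given as a unit quaternion [x, y, z, w].
In Python, from bench import arm gives the robot as it stands.
- The arm moves only by the tool step_arm, never from a script. Its argument "moves" is a list of rows, each a list of 4 numbers: the shift along the tool's x, y, z in m, then the turn about the tool's y in degrees. A call has exactly 10 rows; each row is the pose to reach, as a shift and turn from the pose commanded when the call began, along the tool's axes at that moment; what a row does not reach only later rows make up. A row lasts 1/8 s, in which the tool goes at most 62.5 mm and 10.7 degrees, less where a joint would pass 70% of its speed; a pose out of reach is approached as far as the arm can. A call with a gripper value outside its range is refused whole. "hand" is the opening, from -1 (shut) to 1 (fully open), set as the call begins (left out, the last holds). The fingers move at their own pace and stop on an object; "force" is the grip in N (left out, the last holds). Time passes only in rows, so rows that repeat a pose let the fingers close, or fill a call up. It gives the time, the measured TCP pose, the force and the opening at its end, in the units of the state.
- arm.state(): the state, without advancing time (a new reading comes with each control period).
- arm.capture(name): name is "scene" or "top"; returns a dict with "image" (384x512x3 uint8, red, green, blue), "z_map" (384x512 float32, m along the optical axis (not along the pixel's ray), 0 where there is no reading), "fx", "fy", "cx", "cy" (pixels), "camera_from_world" (4x4, takes a point from world to camera coordinates). Camera axes: x right, y down, z forward; pixel columns grow to the right and rows downward; lengths in m; the calibration is good to about 2 mm. A picture is of the moment at which its call begins.
- arm.close_job(): hands the job in, once; it reports no verdict.
The state is a dict: "time": time; "joint_positions": joint angles; "qd": joint speeds; "joint_torque": joint torques, N m; "tool_pos": TCP position; "tool_rot": TCP orientation; "contact_force": force on the tool from outside, world axes, zero at the start; "torque": the same for the moment, N m; "grip_width": finger opening in m.
Only numpy, scipy, OpenCV 4.12 (cv2) and the standard library are available. Lean on these libraries where they do the work, as an engineer would, in place of code of your own. Each camera call takes 0.05 s, during which the arm holds its last target. There are 200 camera calls.

### The job

The white domed plant covers have dried: take the two off the sloping rack and stack them upside down in the third one, which already stands mouth-up in the terracotta pot, so that each cups inside the one below, level and fully home on its shoulder. They nest snugly and are glazed stoneware: feel each one in gently, never drop, knock or force it, and leave everything else where it stands.

Things in the scene. Friction and masses are not known exactly. Their poses are not given: they have to be found in the camera images.
- cover_low: White stoneware domed plant cover, already mouth-up in the pot, shoulder on the pot's rim. Origin: middle of the mouth in the rim plane; +z out of the mouth (dome and knob to -z). Rim band 134 mm across outside, 118 inside, 24 deep; then a flat shoulder steps in to an 10 mm straight spigot 115.5 across, then the dome; dome top 70 mm, knob end (26 across) 84 mm behind the rim; hollow, 63 deep inside.
- cover_1: Same shape and frame as cover_low, 0.3 to 0.55 kg, loose, in the rack's -y berth, mouth up and towards the robot, +z 32 degrees from vertical. Its rim's highest part stands free: 24 mm of straight 8 mm thick band before the slats. Dome and knob hang between the slats: draw it 85 mm or more along +z before going sideways.
- cover_2: Same as cover_1, in the rack's +y berth. Home in another cover its shoulder lies flat on that one's rim, so its rim is 24 mm above that rim, as cover_low's is above the pot's; side play only about 1 mm each way. If it comes down off centre or out of level, the spigot's lower edge catches on the lower rim and it hangs up, up to 10 mm high, until it is lifted a little and felt over the middle.
- pot: Empty terracotta flowerpot on its saucer, fixed; 138 mm across its rim, 92 mm tall with the saucer, mouth 118 mm. Origin under its middle, on the table; z up.
- rack: Sloping slatted wooden drying rack, fixed; 340 mm wide (y), 175 deep, 125 tall at the back. Origin under its middle, on the table; low front to -x, slats rising away at 32 degrees. Berths at y = -85 and +85 mm; a cover there has its origin at x = -13, z = 102 mm, its shoulder on two slats and the lower part of its band on two dowels 18 mm high. Nothing stands above the covers' upper rims.
- succulent: loose potted succulent, terracotta pot 72 mm across and 62 mm tall with stiff green leaves to about 110 mm; origin under its middle. It stands about 150 mm behind the rack. A bystander.
- dish: loose blue glazed key dish, 104 mm across, 24 mm tall; origin under its middle. It stands on the robot's side of the pot. A bystander.
- small_pot: loose small terracotta pot standing upside down, 72 mm across, 62 mm tall; origin under its middle. It stands about 160 mm beyond the big pot. A bystander.
- trowel: loose hand trowel lying flat in front of the rack, 265 mm long, up to 46 mm wide and 27 mm tall; origin on the table near the blade end of its handle. A bystander.
- mister: loose amber glass spray bottle with a black head, 74 mm across, 172 mm tall; origin under its middle. A bystander, beyond the work area.
- stone: loose smooth grey stone, 72 mm across, 31 mm tall; origin under its middle. A bystander, beyond the work area.
There are look-alikes about, which are no part of the job. What is shaped like the pot but green or yellow is not meant.

How it is judged:
On the way:
1. one cover from the rack sits fully home in the cover in the pot, let go (((z of cover_1 in the frame of cover_low between 0.021 and 0.0265 m and horizontal distance between cover_1 and cover_low below 0.007 m and angle between cover_1's own z axis and vertical below 0.05 rad and contact force between cover_1 and the fingers below 0.05 N) or (z of cover_2 in the frame of cover_low between 0.021 and 0.0265 m and horizontal distance between cover_2 and cover_low below 0.007 m and angle between cover_2's own z axis and vertical below 0.05 rad and contact force between cover_2 and the fingers below 0.05 N))), for 0.2 s.
At the end, for the whole second after the job is handed in: All three covers mouth-up in the pot in one nest, either rack cover first: each rim 21 to 26.5 mm above the rim below (the lowest: above the pot rim), middles within 7 mm, axes within 0.05 rad of vertical, at rest and let go (z of cover_low in the frame of pot between 0.113 and 0.1185 m and horizontal distance between cover_low and pot below 0.007 m and angle between cover_low's own z axis and vertical below 0.05 rad and linear speed of each of cover_low, cover_1, cover_2 below 0.02 m/s and ((z of cover_1 in the frame of cover_low between 0.021 and 0.0265 m and horizontal distance between cover_1 and cover_low below 0.007 m and angle between each of cover_1, cover_2's own z axis and vertical below 0.05 rad and contact force between each of cover_1, cover_2 and the fingers below 0.05 N and z of cover_2 in the frame of cover_1 between 0.021 and 0.0265 m and horizontal distance between cover_2 and cover_1 below 0.007 m) or (z of cover_2 in the frame of cover_low between 0.021 and 0.0265 m and horizontal distance between cover_2 and cover_low below 0.007 m and angle between each of cover_2, cover_1's own z axis and vertical below 0.05 rad and contact force between each of cover_2, cover_1 and the fingers below 0.05 N and z of cover_1 in the frame of cover_2 between 0.021 and 0.0265 m and horizontal distance between cover_1 and cover_2 below 0.007 m))); the robot touches nothing.
It fails at once if a cover was dropped (moving faster than 0.4 m/s out of the fingers) ((linear speed of cover_low above 0.4 m/s and contact force between cover_low and the fingers below 0.05 N) or (linear speed of cover_1 above 0.4 m/s and contact force between cover_1 and the fingers below 0.05 N) or (linear speed of cover_2 above 0.4 m/s and contact force between cover_2 and the fingers below 0.05 N)).
It fails at once if a cover was slammed or forced (over 60 N) against a cover, the pot or the rack (contact force between any of cover_1, cover_2 and cover_low above 60 N or contact force between cover_1 and cover_2 above 60 N or contact force between any of cover_1, cover_2 and rack above 60 N or contact force between any of cover_1, cover_2, cover_low and pot above 60 N).
It fails at once if something else was moved by more than 30 mm (distance of any of succulent, dish, small_pot, trowel, mister, stone from where it was at the start of the episode above 0.03 m).
It also fails if it takes over 67 s, if anything falls off the work surface, if the arm or the gripper's body presses on something with over 40 N, if the wrist force passes 120 N, or if a joint passes its speed limit or range.

## Working session

There is one attempt and no reset: what is moved stays moved. The work goes in short steps, Python scripts to look and compute and a tool call to move; the robot and the scene stay as the last step left them, time stands still between calls to the robot, and variables do not carry over. Pictures are saved under pics/ and viewed, about 8 in all and at most 12, crops included, and the job is handed in when it is done.

Besides the shell and the picture viewer there is one more tool, called after ">>>" as name(argument=value, ...), one argument or row to a line, values as JSON. step_arm: Moves the arm, as the interface text tells. Its arguments: {"type":"object","properties":{"moves":{"type":"array","items":{"type":"array","items":{"type":"number"}}},"hand":{"type":"number"},"force":{"type":"number"}},"required":["moves"]}

```bash
ls; mkdir -p pics
python3 - <<'E'
from bench import arm
import cv2,numpy as np
print(arm.state())
for n in("scene","top"):
    c=arm.capture(n); np.savez("c_%s.npz"%n,**c); cv2.imwrite(f"pics/{n}0.png",c["image"][:,:,::-1]); print(n,c["fx"],c["fy"],c["cx"],c["cy"],np.linalg.inv(c["camera_from_world"]).round(3))
a=cv2.imread("pics/scene0.png");b=cv2.imread("pics/top0.png")
cv2.imwrite("pics/both.png",cv2.resize(np.vstack([a,b]),None,fx=.78,fy=.78))
E
```

```text
pics
{'time': 0.0, 'joint_positions': array([-1.41866726e+00,  3.09035616e-01,  1.63521348e+00, -5.58261771e-06,
        1.19969546e+00, -6.96760149e-02]), 'qd': array([ 0.00120861, -0.00166433,  0.00132464, -0.00015828,  0.00022527,
       -0.0009777 ]), 'joint_torque': array([-3.86912443e-04, -4.15251589e+01, -2.76663530e+01,  3.96766055e-06,
        1.02835649e-02,  2.30885826e-05]), 'tool_pos': array([ 0.13736148, -0.60891374,  0.25201513]), 'tool_rot': array([-0.07829605,  0.70359293, -0.70193145,  0.07822384]), 'contact_force': array([0.33032699, 0.58331966, 0.4528656 ]), 'torque': array([-0.00625801, -0.00756903,  0.0023975 ]), 'grip_width': 0.0853685577710592}
scene 347.3865077068083 347.3865077068083 254.7053569426755 191.27833457405254 [[ 0.725  0.365 -0.584  1.083]
 [ 0.689 -0.398  0.606 -0.598]
 [-0.012 -0.842 -0.54   0.629]
 [ 0.     0.     0.     1.   ]]
top 381.43274389343753 381.43274389343753 257.21064179719826 191.9594111364159 [[ 0.012 -0.982  0.189  0.334]
 [-1.    -0.011  0.005  0.018]
 [-0.003 -0.189 -0.982  1.131]
 [ 0.     0.     0.     1.   ]]
```

View pics/scene0.png

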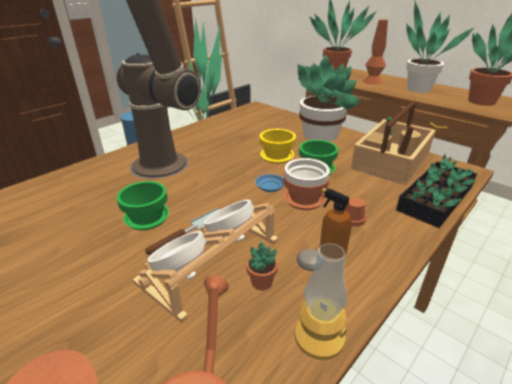

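View pics/top0.png

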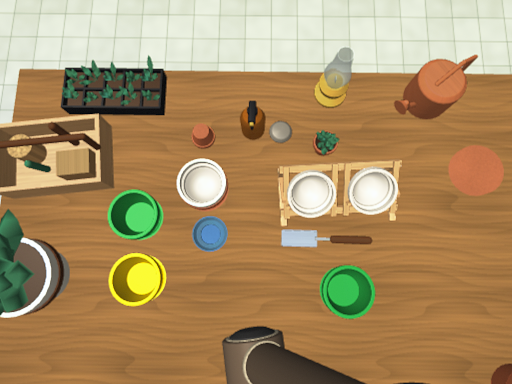

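Both views: the rack is at about (341,190) in the top view. cover_2 (+y) is at (311,193), cover_1 (-y) at (373,190), and the terracotta pot with the white cover is at (202,183). Look-alikes are the green pots (135,215) and (347,291), the yellow pot (138,279), the white-banded planter (20,280) and the small terracotta pot (203,134). I choose the terracotta pot at (202,183).

```bash
cat > h.py <<'E'
import numpy as np,cv2
from scipy.optimize import least_squares
from scipy.spatial.transform import Rotation as R
def cloud(c):
    z=c["z_map"];v,u=np.mgrid[:z.shape[0],:z.shape[1]]
    P=np.stack([(u-c["cx"])/c["fx"]*z,(v-c["cy"])/c["fy"]*z,z,np.ones_like(z)],-1)
    return (P@np.linalg.inv(c["camera_from_world"]).T)[...,:3]
def white(c):
    h=cv2.cvtColor(c["image"],cv2.COLOR_RGB2HSV); return (h[...,1]<45)&(h[...,2]>120)&(c["z_map"]>0)
def ray(c,u,v):
    W=np.linalg.inv(c["camera_from_world"]); d=W[:3,:3]@np.array([(u-c["cx"])/c["fx"],(v-c["cy"])/c["fy"],1]); return W[:3,3],d
def rim(P,n,rad=.067):
    "circle fit to outermost points of the rim plane normal n"
    n=n/np.linalg.norm(n); d=P@n; top=np.percentile(d,97)
    return top
E
python3 - <<'E'
from h import *
for n,boxes in(("top",dict(low=(170,150,235,215),c2=(282,165,342,222),c1=(344,163,403,220))),("scene",dict(low=(280,155,332,195),c2=(200,195,258,240),c1=(145,228,208,275)))):
    c=dict(np.load(f"c_{n}.npz")); P=cloud(c);w=white(c).astype(np.uint8)
    for k,(a,b,e,f) in boxes.items():
        m=np.zeros_like(w);m[b:f,a:e]=w[b:f,a:e]
        nl,l,s,_=cv2.connectedComponentsWithStats(m); m=l==1+np.argmax(s[1:,4])
        Q=P[m]; 
        hull=cv2.convexHull(np.argwhere(m)[:,::-1].astype(np.int32)); el=cv2.fitEllipse(hull)
        print(n,k,m.sum(),"ellipse",np.round(el[0],1),np.round(el[1],1),"med",Q.mean(0).round(3),"z",np.percentile(Q[:,2],[1,50,99]).round(3),"x",np.percentile(Q[:,0],[1,99]).round(3),"y",np.percentile(Q[:,1],[1,99]).round(3))
c=dict(np.load("c_top.npz"));im=c["image"][140:230,160:420,::-1];cv2.imwrite("pics/crop.png",cv2.resize(im,None,fx=3,fy=3))
h=cv2.cvtColor(c["image"],cv2.COLOR_RGB2HSV);print(h[170,202],h[190,311],h[190,373],h[164,202],P.shape)
P=cloud(c)
for v,u in [(183,202),(175,311),(193,311),(214,311),(190,373),(172,373)]: print(v,u,P[v,u].round(3))
E
```

```text
top low 1830 ellipse [200.9 182.4] [48.2 49.4] med [0.562 0.181 0.084] z [0.052 0.08  0.12 ] x [0.493 0.619] y [0.114 0.242]
top c2 1784 ellipse [311.  193.6] [46.6 48.6] med [ 0.536 -0.128  0.071] z [0.037 0.064 0.137] x [0.475 0.585] y [-0.187 -0.062]
top c1 1824 ellipse [372.2 190.2] [46.2 50. ] med [ 0.547 -0.302  0.072] z [0.037 0.066 0.137] x [0.485 0.596] y [-0.357 -0.23 ]
scene low 977 ellipse [306.8 171.3] [27.6 45.5] med [0.548 0.191 0.098] z [0.061 0.102 0.118] x [0.486 0.622] y [0.109 0.32 ]
scene c2 1003 ellipse [226.5 215.7] [26.8 57.1] med [ 0.53  -0.13   0.092] z [0.007 0.103 0.136] x [0.392 0.592] y [-0.193 -0.062]
scene c1 1346 ellipse [176.9 252.3] [29.9 63. ] med [ 0.554 -0.3    0.099] z [0.054 0.105 0.137] x [0.485 0.603] y [-0.361 -0.237]
[ 24  27 227] [ 30   9 250] [ 45   2 252] [ 25  12 255] (384, 512, 3)
183 202 [0.567 0.183 0.055]
175 311 [ 0.586 -0.127  0.086]
193 311 [ 0.544 -0.133  0.037]
214 311 [0.334 0.018 1.131]
190 373 [ 0.553 -0.312  0.044]
172 373 [ 0.596 -0.301  0.088]
```

View pics/crop.png

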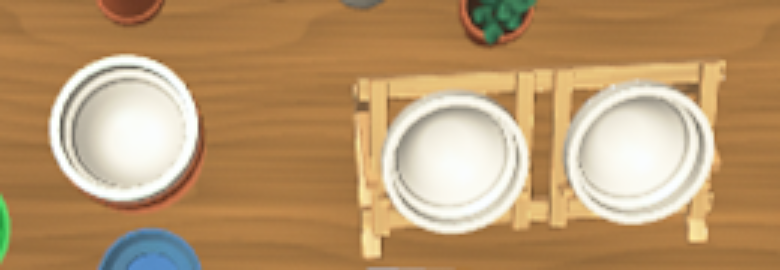

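Crop check: the terracotta pot holds the white cover at crop (125,128). The rack covers are at (455,160) and (640,152). The rack is yawed a few degrees. Next I fit the rim circles by casting rays onto the rim planes.

```bash
cat >> h.py <<'E'
BOX={"top":dict(low=(170,150,235,215),c2=(282,165,342,222),c1=(344,163,403,220)),"scene":dict(low=(280,155,332,195),c2=(200,195,258,240),c1=(145,228,208,275))}
def hullpts(c,box):
    a,b,e,f=box;g=cv2.cvtColor(c["image"],cv2.COLOR_RGB2HSV);w=((g[...,1]<70)&(g[...,2]>110)).astype(np.uint8)
    m=np.zeros_like(w);m[b:f,a:e]=w[b:f,a:e]
    nl,l,s,_=cv2.connectedComponentsWithStats(m);m=(l==1+np.argmax(s[1:,4])).astype(np.uint8)
    m=cv2.morphologyEx(m,cv2.MORPH_OPEN,np.ones((3,3)))
    return cv2.convexHull(max(cv2.findContours(m,0,2)[0],key=len))[:,0].astype(float)
def fit(c,H,c0,yaw,tilt,z0,half=True):
    B=R.from_euler("z",yaw)*R.from_euler("y",-tilt); B=B.as_matrix(); n=B[:,2]; o=np.array([*c0[:2],z0])
    L=[]
    for u,v in H:
        p,d=ray(c,u,v); q=p+d*(n@(o-p))/(n@d); L.append(B.T@(q-o))
    L=np.array(L)[:,:2]; cam=(B.T@(ray(c,0,0)[0]-o))[:2]; cam/=np.linalg.norm(cam)
    ctr=L.mean(0)
    if half: L=L[(L-ctr)@cam<0.015]
    f=least_squares(lambda s:np.hypot(*(L-s[:2]).T)-s[2],[*ctr,.067],loss="soft_l1",f_scale=.001)
    g=least_squares(lambda s:np.hypot(*(L-s[:2]).T)-.0675,ctr,loss="soft_l1",f_scale=.001)
    return f.x,o+B[:,:2]@g.x,np.sqrt(np.mean(g.fun**2)),len(L)
E
python3 - <<'E'
from h import *
for n in("top","scene"):
    c=dict(np.load(f"c_{n}.npz"))
    for k,c0 in dict(low=(.562,.181),c2=(.536,-.128),c1=(.547,-.302)).items():
        t,z0,y=(0,.116,0) if k=="low" else (np.radians(32),.102,np.radians(3.6))
        o=fit(c,hullpts(c,BOX[n][k]),c0,y,t,z0)
        print(n,k,"free r",o[0].round(4),"ctr",o[1].round(4),"rms",round(o[2],4),o[3])
        # depth points on rim plane
        n3=(R.from_euler("z",y)*R.from_euler("y",-t)).apply([0,0,1]); P=cloud(c)
        a,b,e,f=BOX[n][k]; w=white(c)[b:f,a:e]; Q=P[b:f,a:e][w]; 
        dd=(Q-[*c0,z0])@n3; Q=Q[(abs(dd)<.006)&(np.linalg.norm(Q-[*c0,z0],axis=1)<.085)]
        if len(Q)>20:
            A=np.linalg.svd(Q-Q.mean(0),full_matrices=False)[2][2]; A*=np.sign(A[2]); print("   depth plane",len(Q),Q.mean(0).round(4),"normal",A.round(3),"tilt",np.degrees(np.arccos(A[2])).round(1),"az",np.degrees(np.arctan2(-A[1],-A[0])).round(1))
E
```

```text
top low free r [-0.0054 -0.0032  0.0673] ctr [0.5564 0.1777 0.116 ] rms 0.0003 17
   depth plane 428 [0.5544 0.1779 0.1166] normal [ 0.002 -0.001  1.   ] tilt 0.1 az 141.7
top c2 free r [-0.0109  0.0026  0.0671] ctr [ 0.527  -0.1258  0.0965] rms 0.0004 18
   depth plane 373 [ 0.5274 -0.1236  0.1   ] normal [-0.534 -0.03   0.845] tilt 32.3 az 3.2
top c1 free r [-0.0106  0.0059  0.0672] ctr [ 0.5378 -0.2964  0.0965] rms 0.0004 18
   depth plane 379 [ 0.5403 -0.2942  0.1009] normal [-0.535 -0.032  0.845] tilt 32.4 az 3.4
scene low free r [-0.0095  0.0031  0.0679] ctr [0.5522 0.1845 0.116 ] rms 0.0018 11
   depth plane 299 [0.5611 0.171  0.1148] normal [ 0.002 -0.003  1.   ] tilt 0.2 az 127.2
scene c2 free r [-0.0821  0.0292  0.0799] ctr [ 0.4773 -0.1012  0.0664] rms 0.0224 7
   depth plane 431 [ 0.5357 -0.1318  0.1018] normal [-0.527 -0.033  0.849] tilt 31.9 az 3.6
scene c1 free r [-0.0466  0.0253  0.0716] ctr [ 0.5021 -0.2771  0.075 ] rms 0.0137 12
   depth plane 585 [ 0.5477 -0.3004  0.1026] normal [-0.529 -0.034  0.848] tilt 32.0 az 3.6
```

Run:
```python
from h import *
yaw=np.radians(3.5);t=np.radians(32)
c=dict(np.load("c_top.npz"));C={}
for k,c0 in dict(c2=(.527,-.125),c1=(.538,-.296)).items():
    for i in range(6):
        o=fit(c,hullpts(c,BOX["top"][k]),c0,yaw,t,.102); d=o[1]; n3=(R.from_euler("z",yaw)*R.from_euler("y",-t)).apply([0,0,1])
        p=ray(c,0,0)[0]; q=p+(d-p)*( (p[2]-.102)/(p[2]-d[2])); c0=q[:2]
    C[k]=q; print(k,q.round(4),o[0].round(4))
print("rack yaw from pair",np.degrees(np.arctan2(C["c1"][0]-C["c2"][0],C["c2"][1]-C["c1"][1])),np.linalg.norm(C["c1"]-C["c2"]))
M=R.from_euler("z",yaw).as_matrix(); org=(C["c1"]+C["c2"])/2-M@[-.013,0,.102]; print("rack",org)
# white pixels excluded profile
for n in("top","scene"):
    cc=dict(np.load(f"c_{n}.npz"));P=cloud(cc);L=((P-org)@M).reshape(-1,3);ok=(cc["z_map"]>0).ravel()
    for y0 in(-.085,.085):
        s=ok&(abs(L[:,1]-y0)<.012)&(L[:,0]>.03)&(L[:,0]<.12)
        Q=L[s];b=np.round(Q[:,0]/.005).astype(int)
        print(n,y0,[(int(i*5),int(1000*Q[b==i,2].min()),int(1000*Q[b==i,2].max())) for i in np.unique(b)])
    s=ok&(abs(L[:,1])<.012)&(abs(L[:,0])<.12);Q=L[s];b=np.round(Q[:,0]/.008).astype(int)
    print(n,"mid",[(int(i*8),int(1000*Q[b==i,2].max())) for i in np.unique(b)])
```

```text
c2 [ 0.5263 -0.1248  0.102 ] [-0.0008 -0.0004  0.0667]
c1 [ 0.537  -0.2944  0.102 ] [-0.0005 -0.0006  0.0669]
rack yaw from pair 3.598239080850849 0.16997385983270435
rack [ 5.44642348e-01 -2.08827475e-01  1.11022302e-16]
top -0.085 [(30, 52, 62), (35, 55, 64), (40, 59, 139), (45, 69, 138), (50, 122, 129), (55, 117, 121), (60, 101, 108), (65, 102, 111), (70, -1, 113), (75, -2, 110), (80, -1, 102), (105, -1, 5), (110, -2, 3), (115, -1, 4), (120, -2, 3)]
top 0.085 [(30, 56, 61), (35, 55, 137), (40, 59, 137), (45, 64, 138), (50, 123, 130), (55, 116, 120), (60, 101, 109), (65, 105, 113), (70, 107, 115), (75, 101, 109), (80, 99, 102), (105, 0, 3), (110, -4, 7), (115, 0, 4), (120, -1, 4)]
top mid [(-120, 3), (-112, 3), (-104, 3), (-96, 5), (-88, 6), (-80, 5), (-72, 4), (-64, 45), (-56, 48), (-48, 56), (-40, 57), (-32, 67), (-24, 69), (-16, 74), (-8, 78), (0, 83), (8, 88), (16, 100), (24, 100), (32, 106), (40, 111), (48, 113), (56, 120), (64, 122), (72, 119), (80, 2), (104, 2), (112, 5), (120, 56)]
scene -0.085 [(30, -1, 44), (35, -1, 135), (40, -1, 138), (45, 0, 138), (50, -2, 130), (55, 0, 123), (60, 0, 108), (65, 0, 111), (70, 0, 113), (75, -1, 110), (80, 0, 2), (85, 0, 2), (90, 0, 0), (105, 2, 2), (110, 0, 2), (115, 0, 3), (120, 0, 1)]
scene 0.085 [(30, 0, 45), (35, -1, 135), (40, -1, 138), (45, -1, 136), (50, -1, 130), (55, 0, 120), (60, 0, 109), (65, 0, 111), (70, 0, 111), (75, 97, 107)]
scene mid [(-40, 0), (-32, 66), (-24, 70), (-16, 75), (-8, 79), (0, 85), (8, 89), (16, 96), (24, 98), (32, 106), (40, 110), (48, 113), (56, 121), (64, 123), (72, 117), (80, 104), (88, 2), (96, 2), (104, 2), (112, 2), (120, 62)]
```

```bash
cat >> h.py <<'E'
def goto(x,y,z,yawdeg):
    "tool-axis shift and turn from the present pose so that the TCP is at x,y,z and jaw axis (tool z) points at yawdeg"
    from bench import arm
    s=arm.state();T=R.from_quat(s["tool_rot"]).as_matrix();zz=T[:,2]
    cur=np.degrees(np.arctan2(zz[1],zz[0])); d=(yawdeg-cur+180)%360-180
    print("t",round(s["time"],2),"pos",s["tool_pos"].round(4),"jaw yaw",round(cur,2),"down",T[:,1].round(3),"shift",(T.T@(np.array([x,y,z])-s["tool_pos"])).round(4),"turn",round(-d,2),"F",s["contact_force"].round(1),"M",s["torque"].round(2),"w",round(s["grip_width"],4))
E
python3 -c "
from h import *
goto(.585,-.121,.23,3.6)"
```

```text
t 0.1 pos [ 0.1374 -0.609   0.2522] jaw yaw -77.29 down [-0.     0.002 -1.   ] shift [-0.544   0.023  -0.3775] turn -80.89 F [-0.2  0.8 -0.5] M [-0.02  0.02 -0.04] w 0.0852
```

>>> step_arm(
  moves=[
    [-0.03,0,-0.02,-5],
    [-0.08,0,-0.055,-13],
    [-0.13,0,-0.09,-22],
    [-0.18,0,-0.125,-31],
    [-0.23,0,-0.16,-40],
    [-0.28,0,-0.195,-49],
    [-0.33,0,-0.23,-58],
    [-0.38,0,-0.264,-67],
    [-0.43,0,-0.298,-75],
    [-0.47,0,-0.326,-81],
  ],
  hand=1,
)

```text
time: 1.35
tool_pos: [0.5253, -0.1862, 0.2529]
tool_rot: [0.517, -0.482, 0.482, -0.517]
contact_force: [0.1, -0.3, -0.4]
grip_width: 0.0857
```

```bash
python3 -c "
from h import *
goto(.585,-.121,.195,3.6)"
```

```text
t 1.35 pos [ 0.5253 -0.1862  0.2529] jaw yaw 3.98 down [-0.  0. -1.] shift [-0.0609  0.0579  0.0641] turn 0.38 F [ 0.1 -0.3 -0.4] M [-0.02  0.    0.07] w 0.0857
```

>>> step_arm(
  moves=[
    [-0.02,0.01,0.021,0],
    [-0.041,0.02,0.043,0.4],
    [-0.061,0.03,0.064,0.4],
    [-0.061,0.045,0.064,0.4],
    [-0.061,0.058,0.064,0.4],
    [-0.061,0.07,0.064,0.4],
    [-0.061,0.08,0.064,0.4],
    [-0.061,0.08,0.064,0.4],
    [-0.061,0.08,0.064,0.4],
    [-0.061,0.08,0.064,0.4],
  ],
  hand=0,
)

```text
time: 2.6
tool_pos: [0.5847, -0.1235, 0.1741]
tool_rot: [-0.514, 0.485, -0.486, 0.514]
contact_force: [0.1, 0.0, -0.3]
grip_width: 0.0427
```

Run:
```python
from h import *
from bench import arm
goto(.585,-.121,.141,3.6)
a=arm.capture("top")["image"][100:260,230:430,::-1];b=arm.capture("scene")["image"][150:310,130:330,::-1]
cv2.imwrite("pics/pre.png",np.hstack([cv2.resize(a,None,fx=2,fy=3-1),cv2.resize(b,None,fx=2,fy=2)]))
```

```text
t 2.6 pos [ 0.5847 -0.1235  0.1741] jaw yaw 3.3 down [ 0.001 -0.    -1.   ] shift [-0.0025  0.0331  0.0004] turn -0.3 F [ 0.1  0.  -0.3] M [0.03 0.   0.01] w 0.0427
```

View pics/pre.png

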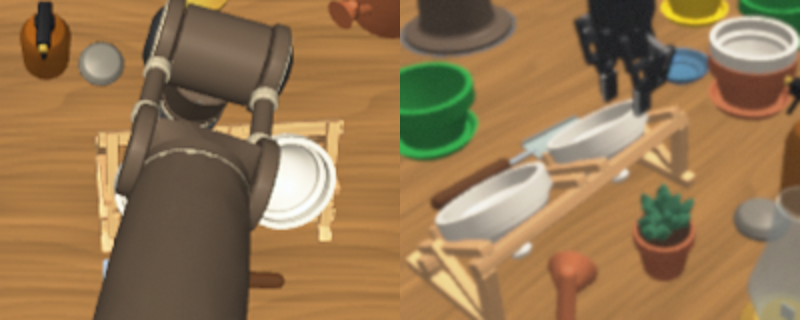

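The fingers straddle cover_2's high rim, at about (640,100) in the right panel. I descend next.

>>> step_arm(
  moves=[
    [-0.001,0.005,0,-0.3],
    [-0.002,0.01,0,-0.3],
    [-0.002,0.015,0,-0.3],
    [-0.002,0.02,0,-0.3],
    [-0.002,0.025,0,-0.3],
    [-0.002,0.029,0,-0.3],
    [-0.002,0.032,0,-0.3],
    [-0.002,0.033,0,-0.3],
    [-0.002,0.033,0,-0.3],
    [-0.002,0.033,0,-0.3],
  ],
  hand=-0.2,
)

```text
time: 3.95
tool_pos: [0.5842, -0.1213, 0.1405]
tool_rot: [-0.515, 0.484, -0.484, 0.516]
contact_force: [-0.4, 0.0, -0.5]
grip_width: 0.0343
```

Now I close gently.

>>> step_arm(
  moves=[
    [0,0,0,0],
    [0,0,0,0],
    [0,0,0,0],
    [0,0,0,0],
    [0,0,0,0],
    [0,0,0,0],
    [0,0,0,0],
    [0,0,0,0],
    [0,0,0,0],
    [0,0,0,0],
  ],
  hand=-1,
  force=35,
)

```text
time: 5.2
tool_pos: [0.5841, -0.1213, 0.1403]
tool_rot: [-0.515, 0.484, -0.484, 0.516]
contact_force: [-0.0, 0.5, -4.2]
grip_width: 0.0072
```

Run:
```python
from h import *
from bench import arm
goto(.585,-.121,.141,3.6)
c=arm.capture("scene");b=c["image"][180:260,180:300,::-1]
P=cloud(c)[185:240,195:262];w=white(c)[185:240,195:262];Q=P[w]
print("rim hi/lo z",np.percentile(Q[:,2],[2,50,98]).round(3))
cv2.imwrite("pics/g1.png",cv2.resize(b,None,fx=5,fy=5))
```

```text
t 5.2 pos [ 0.5841 -0.1213  0.1403] jaw yaw 3.61 down [ 0. -0. -1.] shift [-0.0002 -0.0007  0.0009] turn 0.01 F [-0.   0.5 -4.2] M [ 0.02 -0.25 -0.02] w 0.0072
rim hi/lo z [0.009 0.111 0.139]
```

View pics/g1.png

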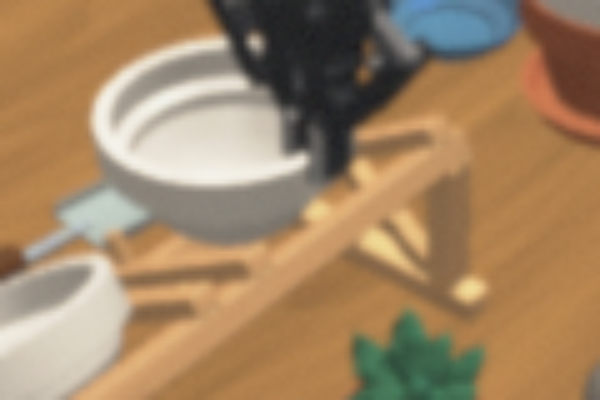

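The jaws swung cover_2 level. Width is 7.2 mm and the tool carries the 4.2 N weight. Next I firm the grip and lift.

>>> step_arm(
  moves=[
    [0,0,0,0],
    [0,0,0,0],
    [0,-0.005,0,0],
    [0,-0.018,0,0],
    [0,-0.036,0,0],
    [0,-0.058,0,0],
    [0,-0.08,0,0],
    [0,-0.1,0,0],
    [0,-0.115,0,0],
    [0,-0.12,0,0],
  ],
  hand=-1,
  force=90,
)

```text
time: 6.5
tool_pos: [0.5847, -0.1214, 0.262]
tool_rot: [-0.515, 0.483, -0.485, 0.516]
contact_force: [0.0, 0.7, -4.6]
grip_width: 0.005
```

Run:
```python
from h import *
goto(.5562+.063*np.cos(np.radians(3.6)),.1777+.063*np.sin(np.radians(3.6)),.261,3.6)
```

```text
t 6.5 pos [ 0.5847 -0.1214  0.262 ] jaw yaw 3.61 down [ 0.002 -0.001 -1.   ] shift [-0.3003  0.0009  0.0534] turn 0.01 F [ 0.   0.7 -4.6] M [ 0.07 -0.28  0.  ] w 0.005
```

>>> step_arm(
  moves=[
    [-0.01,0,0.002,0],
    [-0.035,0,0.006,0],
    [-0.075,0,0.013,0],
    [-0.12,0,0.021,0],
    [-0.165,0,0.029,0],
    [-0.21,0,0.037,0],
    [-0.25,0,0.044,0],
    [-0.28,0,0.05,0],
    [-0.296,0,0.053,0],
    [-0.3,0,0.053,0],
  ],
)

```text
time: 7.75
tool_pos: [0.6175, 0.1822, 0.2592]
tool_rot: [0.517, -0.484, 0.483, -0.515]
contact_force: [0.2, -1.1, -3.9]
grip_width: 0.0052
```

Run:
```python
from h import *
from bench import arm
goto(.5562+.063*np.cos(np.radians(3.6)),.1777+.063*np.sin(np.radians(3.6)),.2,3.6)
for n in("top","scene"):
    c=arm.capture(n);np.savez(f"d_{n}.npz",**c)
    P=cloud(c);w=white(c); s=w&(abs(P[...,0]-.556)<.11)&(abs(P[...,1]-.178)<.11)&(P[...,2]>.17)&(P[...,2]<.29)
    Q=P[s]; print(n,s.sum(),Q.mean(0),np.percentile(Q[:,2],[1,25,50,75,99]).round(4))
    # rim: top plane points
    R_=Q[Q[:,2]>np.percentile(Q[:,2],98)-.008]
    A=np.c_[R_[:,:2]-[.556,.178],np.ones(len(R_))]
    co=np.linalg.lstsq(A,R_[:,2],rcond=None)[0]
    for _ in range(5):
        k=abs(R_[:,2]-A@co)<.003; co=np.linalg.lstsq(A[k],R_[k,2],rcond=None)[0]
    print("plane slope x,y,z0",co.round(4),k.sum())
    v,u=np.where(s);print("bbox",u.min(),u.max(),v.min(),v.max())
a=cv2.resize(dict(np.load("d_top.npz"))["image"][110:240,130:290,::-1],None,fx=2.5,fy=2.5);b=cv2.resize(dict(np.load("d_scene.npz"))["image"][70:200,240:400,::-1],None,fx=2.5,fy=2.5)
cv2.imwrite("pics/carry.png",np.hstack([a,b]))
```

```text
t 7.75 pos [0.6175 0.1822 0.2592] jaw yaw 3.7 down [-0.002 -0.001 -1.   ] shift [0.0006 0.0592 0.0017] turn 0.1 F [ 0.2 -1.1 -3.9] M [-0.01 -0.21  0.03] w 0.0052
top 536 [0.553266   0.13419473 0.2272216 ] [0.1892 0.209  0.2291 0.2504 0.2543]
plane slope x,y,z0 [0.0211 0.0028 0.2515] 168
bbox 201 221 147 196
scene 1045 [0.55455337 0.16956627 0.23248897] [0.1859 0.2219 0.2343 0.2449 0.2539]
plane slope x,y,z0 [ 0.0127 -0.0038  0.25  ] 197
bbox 287 344 118 154
```

View pics/carry.png

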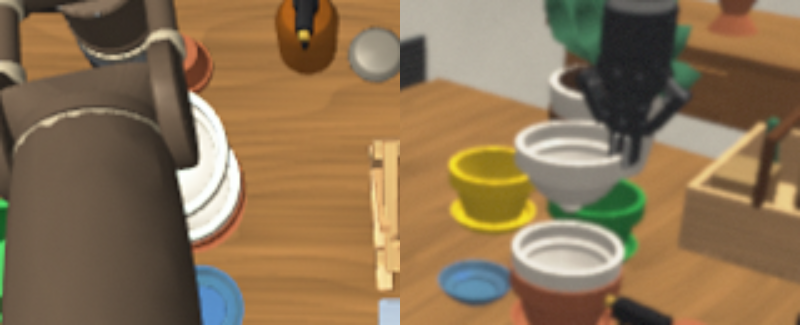

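cover_2 hangs about 1° from level above the pot, as the right panel shows. Now I measure its centre against cover_low in the same views.

```bash
cat >> h.py <<'E'
def annulus(c,ctr,z0,slope=(0,0),tol=.0035):
    P=cloud(c);w=white(c);d=np.array(ctr)
    s=w&(np.hypot(P[...,0]-d[0],P[...,1]-d[1])<.08)&(abs(P[...,2]-z0-(P[...,:2]-d)@np.array(slope))<tol)
    Q=P[s][:,:2]
    f=lambda p:(lambda r:np.maximum(0,.0595-r)+np.maximum(0,r-.0665))(np.hypot(*(Q-p).T))
    o=least_squares(f,d,loss="soft_l1",f_scale=.0015);return o.x.round(4),len(Q),round(o.cost*1e6,1)
def arcfit(c,ctr,z0,keep,edge=.067):
    "outer-edge arc: mask pixels cast on plane z0, outermost per angle bin, fixed radius"
    w=white(c);v,u=np.where(w);p,_=ray(c,0,0)
    W=np.linalg.inv(c["camera_from_world"]);D=np.stack([(u-c["cx"])/c["fx"],(v-c["cy"])/c["fy"],np.ones(len(u))],-1)@W[:3,:3].T
    X=(p+D*((z0-p[2])/D[:,2])[:,None])[:,:2]-ctr;r=np.hypot(*X.T);a=np.degrees(np.arctan2(X[:,1],X[:,0]))
    L=[]
    for b in range(*keep,6):
        k=(abs((a-b+180)%360-180)<3)&(r<.078)
        if k.any(): i=np.argmax(np.where(k,r,0));L.append(X[i])
    L=np.array(L);g=least_squares(lambda s:np.hypot(*(L-s).T)-edge,[0,0],loss="soft_l1",f_scale=.001)
    return (g.x+ctr).round(4),len(L),np.sqrt(np.mean(g.fun**2)).round(4)
E
python3 - <<'E'
from h import *
for n in("top","scene"):
    c=dict(np.load(f"d_{n}.npz"));c0=dict(np.load(f"c_{n}.npz"))
    print(n,"held",annulus(c,(.554,.178),.2505,(.017,0)),"low now",annulus(c,(.556,.178),.1165),"low before",annulus(c0,(.556,.178),.1165))
c=dict(np.load("d_top.npz"));c0=dict(np.load("c_top.npz"))
print("arc top held -95..-10",arcfit(c,(.555,.178),.2505,(-80,-20)),"low same arc",arcfit(c0,(.556,.178),.116,(-80,-20)),"low full far",arcfit(c0,(.556,.178),.116,(-60,120)))
E
```

```text
top held (array([0.5553, 0.1775]), 172, np.float64(1.0)) low now (array([0.5574, 0.1766]), 112, np.float64(0.3)) low before (array([0.5575, 0.1762]), 385, np.float64(5.4))
scene held (array([0.5546, 0.1747]), 200, np.float64(43.3)) low now (array([0.5563, 0.1745]), 229, np.float64(29.0)) low before (array([0.5559, 0.1753]), 223, np.float64(28.9))
arc top held -95..-10 (array([0.5546, 0.1783]), 10, np.float64(0.0004)) low same arc (array([0.5563, 0.1781]), 10, np.float64(0.0004)) low full far (array([0.5555, 0.1769]), 30, np.float64(0.0007))
```

>>> step_arm(
  moves=[
    [0,0.005,0.001,0],
    [0,0.017,0.0015,0],
    [0,0.032,0.0015,0],
    [0,0.047,0.0015,0],
    [0,0.062,0.0015,0],
    [0,0.075,0.0015,0],
    [0,0.084,0.0015,0],
    [0,0.09,0.0015,0],
    [0,0.093,0.0015,0],
    [0,0.093,0.0015,0],
  ],
)

```text
time: 9.1
tool_pos: [0.6197, 0.1816, 0.1674]
tool_rot: [-0.515, 0.484, -0.484, 0.516]
contact_force: [0.0, 0.3, -3.9]
grip_width: 0.0052
```

Run:
```python
from h import *
from bench import arm
goto(.619,.182,.15,3.6)
c=arm.capture("top");c0=dict(np.load("c_top.npz"));s=arm.state()
z=s["tool_pos"][2]-.0087
P=cloud(c);w=white(c);k=w&(np.hypot(P[...,0]-.556,P[...,1]-.178)<.075)&(P[...,2]>z-.005);print(np.percentile(P[k][:,2],[10,50,90]),z)
print("annulus",annulus(c,(.556,.178),z,(.017,0)),"arc",arcfit(c,(.556,.178),z,(-80,-20)))
c=arm.capture("scene");print("scene",annulus(c,(.556,.178),z,(.017,0)))
print(arm.state()["tool_pos"])
```

```text
t 9.1 pos [0.6197 0.1816 0.1674] jaw yaw 3.61 down [ 0.  0. -1.] shift [-0.0004  0.0174 -0.0006] turn 0.01 F [ 0.   0.3 -3.9] M [ 0.02 -0.21  0.02] w 0.0052
[0.1564135  0.15934821 0.16179321] 0.159023567516954
annulus (array([0.5575, 0.1768]), 136, np.float64(1.5)) arc (array([0.5571, 0.1781]), 9, np.float64(0.0004))
scene (array([0.5571, 0.1755]), 177, np.float64(39.4))
[0.61994689 0.18166373 0.16787536]
```

>>> step_arm(
  moves=[
    [0.0003,0,-0.001,0],
    [0.0003,0.002,-0.001,0],
    [0.0003,0.004,-0.001,0],
    [0.0003,0.006,-0.001,0],
    [0.0003,0.0075,-0.001,0],
    [0.0003,0.009,-0.001,0],
    [0.0003,0.01,-0.001,0],
    [0.0003,0.011,-0.001,0],
    [0.0003,0.012,-0.001,0],
    [0.0003,0.012,-0.001,0],
  ],
)

```text
time: 10.45
tool_pos: [0.6185, 0.1812, 0.1552]
tool_rot: [0.516, -0.484, 0.484, -0.515]
contact_force: [0.2, 0.3, -3.8]
grip_width: 0.0053
```

No contact yet and the spigot is already below the lower rim. I continue gently.

>>> step_arm(
  moves=[
    [0,0.001,0,0],
    [0,0.002,0,0],
    [0,0.003,0,0],
    [0,0.004,0,0],
    [0,0.005,0,0],
    [0,0.006,0,0],
    [0,0.0065,0,0],
    [0,0.007,0,0],
    [0,0.007,0,0],
    [0,0.007,0,0],
  ],
)

```text
time: 11.7
tool_pos: [0.6187, 0.1812, 0.1485]
tool_rot: [-0.515, 0.484, -0.484, 0.516]
contact_force: [1.0, -0.0, -2.4]
grip_width: 0.0053
```

>>> step_arm(
  moves=[
    [0,0.0005,0,0],
    [0,0.001,0,0],
    [0,0.001,0,0],
    [0,0.0015,0,0],
    [0,0.0015,0,0],
    [0,0.002,0,0],
    [0,0.002,0,0],
    [0,0.002,0,0],
    [0,0.002,0,0],
    [0,0.002,0,0],
  ],
  force=30,
)

```text
time: 12.95
tool_pos: [0.6189, 0.1812, 0.1476]
tool_rot: [-0.515, 0.484, -0.484, 0.516]
contact_force: [-3.2, -0.7, 7.0]
grip_width: 0.0055
```

Run:
```python
from h import *
from bench import arm
goto(.619,.182,.15,3.6)
for n in("top","scene"):
    c=arm.capture(n);P=cloud(c);w=white(c);k=w&(np.hypot(P[...,0]-.556,P[...,1]-.178)<.08)&(P[...,2]>.131);Q=P[k]
    A=np.c_[Q[:,:2]-[.556,.178],np.ones(len(Q))];m=Q[:,2]>np.percentile(Q[:,2],90)-.006
    for _ in range(6): co=np.linalg.lstsq(A[m],Q[m,2],rcond=None)[0];m=abs(Q[:,2]-A@co)<.003
    print(n,co.round(4),m.sum())
```

```text
t 12.95 pos [0.6189 0.1812 0.1476] jaw yaw 3.61 down [ 0.001  0.    -1.   ] shift [-0.0008 -0.0024  0.0002] turn 0.01 F [-3.2 -0.7  7. ] M [-0.18  0.41 -0.02] w 0.0055
top [0.004  0.0362 0.1427] 123
scene [-0.5763 -0.131   0.4722] 25
```

>>> step_arm(
  moves=[
    [0,0,0,0],
    [0,0,0,0],
    [0,0,0,0],
    [0,0,0,0],
    [0,0,0,0],
    [0,0,0,0],
    [0,0,0,0],
    [0,0,0,0],
    [0,0,0,0],
    [0,0,0,0],
  ],
  hand=-0.5,
)

```text
time: 14.3
tool_pos: [0.6186, 0.1812, 0.1463]
tool_rot: [-0.515, 0.484, -0.484, 0.516]
contact_force: [-0.3, -0.3, -0.3]
grip_width: 0.0211
```

>>> step_arm(
  moves=[
    [0,-0.005,0,0],
    [0,-0.015,0,0],
    [0,-0.03,0,0],
    [0,-0.055,0,0],
    [0.02,-0.08,-0.003,0],
    [0.06,-0.1,-0.008,0],
    [0.11,-0.1,-0.015,0],
    [0.16,-0.1,-0.02,0],
    [0.2,-0.1,-0.025,0],
    [0.22,-0.1,-0.028,0],
  ],
  hand=-0.2,
)

```text
time: 15.55
tool_pos: [0.6047, -0.0421, 0.2477]
tool_rot: [-0.515, 0.484, -0.485, 0.515]
contact_force: [-0.9, -0.0, 0.5]
grip_width: 0.0342
```

```bash
cat >> h.py <<'E'
def nest(zr,ctr=(.556,.178)):
    from bench import arm
    for n in("top","scene"):
        c=arm.capture(n);np.savez(f"e_{n}.npz",**c);P=cloud(c);w=white(c);k=w&(np.hypot(P[...,0]-ctr[0],P[...,1]-ctr[1])<.072)&(abs(P[...,2]-zr)<.012);Q=P[k]
        k=(np.hypot(*(Q[:,:2]-ctr).T)>.056);Q=Q[k];A=np.c_[Q[:,:2]-ctr,np.ones(len(Q))];m=Q[:,2]>np.percentile(Q[:,2],95)-.006
        for _ in range(6): co=np.linalg.lstsq(A[m],Q[m,2],rcond=None)[0];m=abs(Q[:,2]-A@co)<.003
        print(n,"slope,z",co.round(4),m.sum(),annulus(c,ctr,co[2],co[:2]))
E
python3 - <<'E'
from h import *
nest(.14)
goto(.537+.059*np.cos(np.radians(3.6)),-.2944+.059*np.sin(np.radians(3.6)),.2,3.6)
for n in("top","scene"):
    c=dict(np.load(f"c_{n}.npz"));P=cloud(c);Q=P[white(c)&(np.hypot(P[...,0]-.556,P[...,1]-.178)<.067)&(P[...,2]>.110)];print(n,"low z med at start",np.median(Q[:,2]))
E
```

```text
top slope,z [-0.0034 -0.0019  0.1409] 381 (array([0.5572, 0.176 ]), 400, np.float64(5.3))
scene slope,z [-0.0014 -0.0017  0.1399] 228 (array([0.5562, 0.1745]), 247, np.float64(33.6))
t 15.65 pos [ 0.6047 -0.0417  0.2472] jaw yaw 3.46 down [ 0.001 -0.    -1.   ] shift [ 0.248   0.0472 -0.0239] turn -0.14 F [ 0.8 -0.2 -0. ] M [ 0.02 -0.01  0.03] w 0.0339
top low z med at start 0.11677969990839832
scene low z med at start 0.11563235239149117
```

cover_2 is home: its rim is 24 mm above cover_low's, level to 0.004 rad and centred within 0.5 mm. On to cover_1.

>>> step_arm(
  moves=[
    [0.015,0,-0.001,0],
    [0.05,0,-0.005,0],
    [0.1,0,-0.01,0],
    [0.15,0,-0.015,0],
    [0.195,0,-0.02,0],
    [0.23,0,-0.024,0],
    [0.248,0.01,-0.024,0],
    [0.248,0.035,-0.024,0],
    [0.248,0.055,-0.024,0],
    [0.248,0.065,-0.024,0],
  ],
  hand=-0.1,
)

```text
time: 16.9
tool_pos: [0.5954, -0.2875, 0.1787]
tool_rot: [0.516, -0.485, 0.482, -0.516]
contact_force: [0.0, 0.2, -0.3]
grip_width: 0.0384
```

```bash
python3 -c "
from h import *
goto(.595,-.2909,.1405,3.6)"
```

```text
t 16.9 pos [ 0.5954 -0.2875  0.1787] jaw yaw 3.69 down [-0.003  0.002 -1.   ] shift [ 0.0035  0.0382 -0.0005] turn 0.09 F [ 0.   0.2 -0.3] M [-0.02 -0.02  0.05] w 0.0384
```

>>> step_arm(
  moves=[
    [0.0005,0,0,0],
    [0.0005,0.006,0,0],
    [0.0005,0.012,0,0],
    [0.0005,0.019,0,0],
    [0.0005,0.026,0,0],
    [0.0005,0.032,0,0],
    [0.0005,0.036,0,0],
    [0.0005,0.039,0,0],
    [0.0005,0.039,0,0],
    [0.0005,0.039,0,0],
  ],
  hand=-0.2,
)

```text
time: 18.15
tool_pos: [0.5963, -0.2898, 0.1425]
tool_rot: [-0.515, 0.484, -0.484, 0.516]
contact_force: [1.0, 0.2, 0.0]
grip_width: 0.0342
```

Down 2 mm and toward the base 1 mm, then close.

>>> step_arm(
  moves=[
    [0.001,0.001,-0.001,0],
    [0.001,0.002,-0.001,0],
    [0.001,0.002,-0.001,0],
    [0.001,0.002,-0.001,0],
    [0.001,0.002,-0.001,0],
    [0.001,0.002,-0.001,0],
    [0.001,0.002,-0.001,0],
    [0.001,0.002,-0.001,0],
    [0.001,0.002,-0.001,0],
    [0.001,0.002,-0.001,0],
  ],
  hand=-0.25,
)

```text
time: 19.4
tool_pos: [0.5952, -0.2907, 0.1403]
tool_rot: [-0.515, 0.484, -0.484, 0.516]
contact_force: [0.1, 0.5, -1.0]
grip_width: 0.0323
```

>>> step_arm(
  moves=[
    [0,0,0,0],
    [0,0,0,0],
    [0,0,0,0],
    [0,0,0,0],
    [0,0,0,0],
    [0,0,0,0],
    [0,0,0,0],
    [0,0,0,0],
    [0,0,0,0],
    [0,0,0,0],
  ],
  hand=-1,
  force=35,
)

```text
time: 20.65
tool_pos: [0.5952, -0.2907, 0.1403]
tool_rot: [-0.515, 0.484, -0.484, 0.515]
contact_force: [0.3, -1.2, -4.5]
grip_width: 0.0071
```

Run:
```python
from h import *
from bench import arm
goto(.595,-.291,.1405,3.6)
c=arm.capture("scene");b=c["image"][205:285,130:250,::-1]
cv2.imwrite("pics/g2.png",cv2.resize(b,None,fx=4,fy=4))
```

```text
t 20.65 pos [ 0.5952 -0.2907  0.1403] jaw yaw 3.61 down [ 0. -0. -1.] shift [ 0.0003 -0.0002 -0.0003] turn 0.01 F [ 0.3 -1.2 -4.5] M [-0.01 -0.34 -0.05] w 0.0071
```

View pics/g2.png

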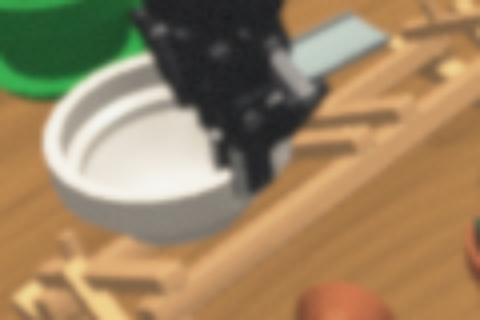

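cover_1 is levelled and held. I lift a bit higher this time.

>>> step_arm(
  moves=[
    [0,0,0,0],
    [0,0,0,0],
    [0,-0.006,0,0],
    [0,-0.02,0,0],
    [0,-0.042,0,0],
    [0,-0.066,0,0],
    [0,-0.092,0,0],
    [0,-0.116,0,0],
    [0,-0.134,0,0],
    [0,-0.142,0,0],
  ],
  force=90,
)

```text
time: 21.95
tool_pos: [0.5959, -0.2911, 0.2845]
tool_rot: [-0.515, 0.483, -0.485, 0.516]
contact_force: [-1.1, -0.5, -4.0]
grip_width: 0.0055
```

Run:
```python
from h import *
goto(.6187,.1812,.283,3.6)
```

```text
t 21.95 pos [ 0.5959 -0.2911  0.2845] jaw yaw 3.61 down [ 0.003 -0.002 -1.   ] shift [-0.4699  0.0009  0.0525] turn 0.01 F [-1.1 -0.5 -4. ] M [ 0.03 -0.27 -0.  ] w 0.0055
```

>>> step_arm(
  moves=[
    [-0.01,0,0.001,0],
    [-0.035,0,0.004,0],
    [-0.08,0,0.009,0],
    [-0.135,0,0.015,0],
    [-0.19,0,0.021,0],
    [-0.245,0,0.027,0],
    [-0.3,0,0.033,0],
    [-0.35,0,0.039,0],
    [-0.395,0,0.044,0],
    [-0.43,0,0.048,0],
  ],
)

```text
time: 23.2
tool_pos: [0.6141, 0.1452, 0.2808]
tool_rot: [0.517, -0.484, 0.483, -0.515]
contact_force: [-0.3, -0.2, -4.6]
grip_width: 0.0054
```

>>> step_arm(
  moves=[
    [-0.02,0,0.002,0],
    [-0.034,0,0.004,0],
    [-0.04,0,0.0045,0],
    [-0.04,0.003,0.0045,0],
    [-0.04,0.008,0.0045,0],
    [-0.04,0.014,0.0045,0],
    [-0.04,0.018,0.0045,0],
    [-0.04,0.02,0.0045,0],
    [-0.04,0.02,0.0045,0],
    [-0.04,0.02,0.0045,0],
  ],
)

```text
time: 24.45
tool_pos: [0.6182, 0.1817, 0.2625]
tool_rot: [-0.515, 0.484, -0.484, 0.516]
contact_force: [-0.0, -0.4, -4.1]
grip_width: 0.0054
```

Run:
```python
from h import *
from bench import arm
goto(.6187,.1812,.172,3.6)
z=arm.state()["tool_pos"][2]-.0087
nest(z)
for n in("top","scene"):
    c=dict(np.load(f"e_{n}.npz"));print(n,"c2 below",annulus(c,(.556,.178),.1405))
print(arcfit(dict(np.load("e_top.npz")),(.556,.178),z,(-80,-20)),arm.state()["tool_pos"])
```

```text
t 24.45 pos [0.6182 0.1817 0.2625] jaw yaw 3.61 down [ 0.  0. -1.] shift [0.0006 0.0905 0.0004] turn 0.01 F [-0.  -0.4 -4.1] M [ 0.05 -0.28  0.03] w 0.0054
top slope,z [0.02   0.0061 0.2549] 163 (array([0.5562, 0.1768]), 170, np.float64(1.1))
scene slope,z [ 0.0199 -0.0011  0.2532] 195 (array([0.5551, 0.175 ]), 208, np.float64(44.0))
top c2 below (array([0.5566, 0.1764]), 111, np.float64(1.5))
scene c2 below (array([0.5555, 0.1749]), 219, np.float64(20.5))
(array([0.5557, 0.1779]), 9, np.float64(0.0004)) [0.61821256 0.18173054 0.26260693]
```

>>> step_arm(
  moves=[
    [0,0.004,0,0],
    [0.0004,0.014,0,0],
    [0.0004,0.026,0,0],
    [0.0004,0.038,0,0],
    [0.0004,0.05,0,0],
    [0.0004,0.06,0,0],
    [0.0004,0.067,0,0],
    [0.0004,0.071,0,0],
    [0.0004,0.072,0,0],
    [0.0004,0.072,0,0],
  ],
)

```text
time: 25.8
tool_pos: [0.6183, 0.1813, 0.1907]
tool_rot: [-0.515, 0.484, -0.484, 0.516]
contact_force: [0.0, -0.1, -4.5]
grip_width: 0.0051
```

Run:
```python
from h import *
from bench import arm
goto(.6187,.1812,.172,3.6)
z=arm.state()["tool_pos"][2]-.0085
nest(z)
for n in("top","scene"):
    c=dict(np.load(f"e_{n}.npz"));print(n,"c2 below",annulus(c,(.556,.178),.1405))
```

```text
t 25.8 pos [0.6183 0.1813 0.1907] jaw yaw 3.61 down [ 0.001  0.    -1.   ] shift [0.0001 0.0187 0.0003] turn 0.01 F [ 0.  -0.1 -4.5] M [ 0.09 -0.29 -0.01] w 0.0051
top slope,z [0.0293 0.0177 0.1836] 149 (array([0.5564, 0.1763]), 154, np.float64(1.3))
scene slope,z [0.0194 0.0003 0.1816] 181 (array([0.5556, 0.1748]), 191, np.float64(23.1))
top c2 below (array([0.5421, 0.1893]), 85, np.float64(448.6))
scene c2 below (array([0.5586, 0.1721]), 232, np.float64(1510.0))
```

Aligned. I lower slowly.

>>> step_arm(
  moves=[
    [0,0.001,0,0],
    [0,0.003,0,0],
    [0,0.0045,0,0],
    [0,0.006,0,0],
    [0,0.0075,0,0],
    [0,0.009,0,0],
    [0,0.01,0,0],
    [0,0.011,0,0],
    [0,0.012,0,0],
    [0,0.012,0,0],
  ],
)

```text
time: 27.15
tool_pos: [0.618, 0.1812, 0.1782]
tool_rot: [0.516, -0.484, 0.484, -0.515]
contact_force: [0.6, -0.2, -4.5]
grip_width: 0.0054
```

>>> step_arm(
  moves=[
    [0,0.001,0,0],
    [0,0.002,0,0],
    [0,0.003,0,0],
    [0,0.004,0,0],
    [0,0.0045,0,0],
    [0,0.005,0,0],
    [0,0.0055,0,0],
    [0,0.006,0,0],
    [0,0.006,0,0],
    [0,0.006,0,0],
  ],
)

```text
time: 28.4
tool_pos: [0.6182, 0.1813, 0.1725]
tool_rot: [-0.515, 0.484, -0.484, 0.516]
contact_force: [0.2, 0.4, -2.8]
grip_width: 0.0053
```

>>> step_arm(
  moves=[
    [0,0.0005,0,0],
    [0,0.001,0,0],
    [0,0.001,0,0],
    [0,0.0015,0,0],
    [0,0.0015,0,0],
    [0,0.002,0,0],
    [0,0.002,0,0],
    [0,0.002,0,0],
    [0,0.002,0,0],
    [0,0.002,0,0],
  ],
  force=30,
)

```text
time: 29.65
tool_pos: [0.6184, 0.1812, 0.1714]
tool_rot: [-0.515, 0.484, -0.484, 0.516]
contact_force: [-1.1, -1.0, 5.9]
grip_width: 0.0055
```

>>> step_arm(
  moves=[
    [0,0,0,0],
    [0,0,0,0],
    [0,0,0,0],
    [0,0,0,0],
    [0,0,0,0],
    [0,0,0,0],
    [0,0,0,0],
    [0,0,0,0],
    [0,0,0,0],
    [0,0,0,0],
  ],
  hand=-0.5,
)

```text
time: 30.9
tool_pos: [0.6181, 0.1812, 0.1703]
tool_rot: [0.515, -0.484, 0.484, -0.515]
contact_force: [0.3, -0.2, -0.2]
grip_width: 0.0209
```

>>> step_arm(
  moves=[
    [0,-0.005,0,0],
    [0,-0.015,0,0],
    [0,-0.03,0,0],
    [0,-0.055,0,0],
    [0.02,-0.08,-0.003,0],
    [0.06,-0.1,-0.008,0],
    [0.11,-0.1,-0.015,0],
    [0.16,-0.1,-0.02,0],
    [0.2,-0.1,-0.025,0],
    [0.22,-0.1,-0.028,0],
  ],
  hand=-0.2,
)

```text
time: 32.15
tool_pos: [0.6042, -0.042, 0.2717]
tool_rot: [-0.515, 0.484, -0.485, 0.515]
contact_force: [-0.1, 0.2, 0.3]
grip_width: 0.0345
```

Run:
```python
from h import *
nest(.164)
a=cv2.resize(dict(np.load("e_top.npz"))["image"][:,:,::-1],(400,300));b=cv2.resize(dict(np.load("e_scene.npz"))["image"][100:250,230:430,::-1],(400,300))
cv2.imwrite("pics/end.png",np.hstack([a,b]))
```

```text
top slope,z [-0.0009 -0.0006  0.1647] 395 (array([0.5566, 0.1758]), 417, np.float64(8.8))
scene slope,z [-0.0009  0.0015  0.1637] 237 (array([0.5555, 0.1745]), 254, np.float64(21.4))
```

View pics/end.png

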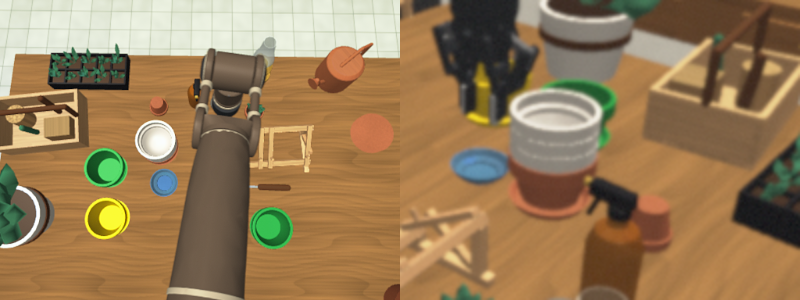

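The three covers stand nested and level in the pot at right-panel (555,130). The rims are 24 mm apart and the rack is empty. I hand in now.

```bash
python3 -c "
from bench import arm
print(arm.close_job())"
```

```text
the job is handed in; nothing more can be done
None
```

Both rack covers are now stacked mouth-up in the one in the pot, cover_2 first and cover_1 on top. I handed the job in at about 32 s of the 67 s allowed; no verdict was reported.

**How it went:** The tool can only turn about its own vertical axis, so I could not tilt it to match the covers. I gripped each one at the high part of its rim, and closing the jaws swung it level while it was still in the rack. I then lifted each one straight up rather than drawing it along its own axis. Each was centred over the stack by camera, lowered slowly until it touched, and pressed with roughly 10 N at most before I let go.

**Last checks:**

| | Before | cover_2 placed | cover_1 placed |
|---|---|---|---|
| Top rim height, two cameras (mm) | 116–117 | 140–141 | 164–165 |
| Step above the rim below (mm) | – | about 24 | about 24 |
| Tilt (rad) | – | under 0.004 | under 0.002 |

- **Centring:** the middles agree within about 1 mm when compared in the same camera.
- **Camera disagreement:** the two cameras differ by 1–2 mm in absolute position, which is within their stated calibration.
- **Bad reading:** one rim fit, taken while the gripper and cover hid the rim, was nonsense, so I ignored it.
- **Everything else:** the objects visible in the last picture looked undisturbed, and the open gripper was clear. I did not measure their positions, and in that picture the arm hid part of the area around the rack.

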